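# Feed the jar caps through the gate of the cap tray

## Robot

A 7-joint arm with a two-finger parallel gripper is mounted at the origin on the work surface. World frame = base frame: x ahead of the robot, y to its left, z up, the work surface at z = 0. Lengths are in m, angles in rad, forces in N, time in s.
With the tool pointing down it reaches from about 0.425 to 0.875 m from the base axis. Payload 4.7 kg.
Tool frame: the origin (TCP) lies at the very end of the fingers, on their centre line; the grasp point (between the pads) lies 19 mm behind it (grip_point_offset is the z of the grasp point in the tool frame, in m); z points along the fingers, y is the direction in which the jaws open and shut (so a half turn about z gives the same grasp; the last joint's range is limited). The gripper opens to 87 mm and grips with 3 to 60 N. Pads are 19 mm wide; open, the fingers measure 117 mm over their backs; the gripper's body (75 mm by 190 mm) begins 51 mm behind the grasp point.
Start: joints at [-1.121, 0.321, -0.07, 1.45, 0.023, 1.371, -0.057], TCP at [0.274, 0.589, 0.223] pointing down, gripper open.
Joint ranges: [-2.86, 2.86], [-0.3, 2.09], [-1.38, 1.24], [0.06, 2.45], [-1.56, 4.7], [0.09, 2.05], [-2.69, 2.69]. Speed limits (rad/s): [2.57, 2.57, 3.14, 3.14, 3.14, 3.14, 3.14].

## Interface

Orientations are given as a unit quaternion [w, x, y, z].
In Python, from rig import * gives the robot as it stands. Calls block until the motion is done:
- move_ptp(position, orientation): joint-space move of the TCP to a pose.
- servo_line(position, max_speed=0.15, rotation=None): straight line of the TCP; rotation=None keeps the orientation; max_speed is the mean speed in m/s.
- set_joints(angles): joint-space move.
- let_go() and close_gripper(): open the fingers fully, or close them until they stop; the grip force is fixed at half the most.
- sleep(seconds).
- inverse_kinematics(position, orientation): joint angles nearest the present ones, or None.
- get_obs(): the state.
- grab_frame(name): name is "side" or "top"; returns (picture, depth): 400x640x3 uint8, red, green, blue; 400x640 float32, m along the optical axis (not along the pixel's ray), 0 where there is no reading.
- calibration(name): a dict with "K" (3x3 intrinsics, pixels), "pose" (4x4, takes a point from camera to world coordinates). Camera axes: x right, y up, looking along -z (the intrinsics and any distortion apply to the point x, -y, -z); pixel columns grow to the right and rows downward; lengths in m; the calibration is good to about 2 mm. A picture is of the moment at which its call begins. calibration takes no time and is no camera call.
A pose or a line that the arm cannot do raises IKError and nothing moves.
- sign_off(): hands the job in, once; it reports no verdict.
Trained networks look in the newest picture that a camera, given by its name, has taken for a name from the list of things; names that differ only in an ending like _2 or _b are one class to them, and where a whole thing is asked for, a point or a joint stands for the part that bears it (a point fixed in the world has none). Each returns a list of dicts, best first, with "score" (0 to 1); they miss things now and then, are a little off and sometimes report something else, mostly with a low value. They report only what shows in the picture. A call takes as long as a camera call. They do not tell look-alikes from the thing itself.
- boxes_of(query, camera): "at" ([x, y, z] in m, in world coordinates, good to about 4 mm: the middle of the surface that is visible of it).
- place_of(query, camera): "at" ([x, y, z] in m, in world coordinates, good to about 4 mm: a listed point, or the origin of a listed thing).
The state is a dict: "clock": time; "joint_pos": joint angles; "dq": joint speeds; "joint_efforts": joint torques, N m; "position": TCP position; "eef_rot": TCP orientation; "wrist_force": force on the tool from outside, world axes, zero at the start; "moment": the same for the moment, N m; "gripper_width": finger opening in m.
Only numpy, scipy, OpenCV 4.12 (cv2) and the standard library are available. Lean on these libraries where they do the work, as an engineer would, in place of code of your own. Each camera call takes 0.05 s, during which the arm holds its last target. There are 200 camera calls.

## Task

On the steel cap tray, push the three small white jar caps with the fingertips, one at a time, through the narrow gate so that all three lie flat in the slot behind it, each wholly past the gate. Keep every cap sliding on the tray: do not pinch, lift or press hard on them, and do not shove them over the low fences. Leave the wide lid, the jar and everything else on the table where it stands.

Things in the scene. Friction and masses are not known exactly. Their poses are not given: they have to be found in the camera images.
- tray: Fixed flat steel tray with dark drain dots. Origin on the table surface; z up, y along the slot, away from the pan. Deck (flat, caps slide on it) 12 mm above the table. Sorting pan: x -150 to 150, y -200 to 50 mm. All fences (pan rim, slot walls, funnel bars) rise 8 mm above the deck, lower than the caps: fingertips held higher pass over them.
- gate (a point): Middle of the gate, on the deck surface, 50 mm from the tray origin along y: a 44 mm wide opening where the pan ends and the slot begins. Axes as the tray's: y points into the slot, x across. Straight 45 degree funnel bars in the pan lead to it from 65 mm either side, 35 mm before it. A cap is wholly past when its centre is 19 mm beyond this point along y.
- slot_end (a point): Middle of the closed end of the slot, on the deck surface, 155 mm beyond the gate along y. The slot is a straight channel at deck height, 44 mm wide inside, with walls 8 mm thick; three caps in a row take 114 mm of its length.
- cap1: Small white plastic screw cap for a jar, ribbed, a round disc 38 mm across and 20 mm high, some 17 to 38 g, lying flat and loose in the tray's pan; one of three alike. Origin: centre of its underside; z up.
- cap2: Small white plastic screw cap for a jar, ribbed, a round disc 38 mm across and 20 mm high, some 17 to 38 g, lying flat and loose in the tray's pan; one of three alike. Origin: centre of its underside; z up.
- cap3: Small white plastic screw cap for a jar, ribbed, a round disc 38 mm across and 20 mm high, some 17 to 38 g, lying flat and loose in the tray's pan; one of three alike. Origin: centre of its underside; z up.
- wide_lid: Bystander: wide white lid, 62 mm across and 10 mm high, lying loose in the pan among the caps; too wide for the gate. Origin: centre of its underside.
- jar: Bystander: small amber glass jar with cap, 42 mm across, 50 mm high, standing loose in the pan near one of the corners beside the gate. Origin: centre of its underside.
- weight: Bystander: plain brass cylinder (balance weight), 32 mm across, 40 mm high, standing loose in the pan near the other corner beside the gate. Origin: centre of its underside.
- block: Bystander: brown growing block 75 x 55 x 30 mm with orange stalks up to 75 mm above the table, loose on the table on the +x side of the slot. Origin: centre of its underside.
- cup: Bystander: clear plastic cup, 64 mm across at the rim, 60 mm high, loose on the table on the -x side of the slot. Origin: centre of its underside.
- spatula: Bystander: spatula with green handle, 200 mm long, lying on the table to the right of the tray.
- bottle: Bystander: white bottle, 64 mm across, 150 mm high, standing on the table to the left of the tray. Origin: centre of its underside.
Not all that is in view belongs to the job. What is shaped like the cap1 but green is not meant. What is shaped like the cap2 but red is not meant.

How it is judged:
On the way, in this order (a step that is already met when the one before it is completed fails the run):
1. a first cap is wholly past the gate (((y of cap1 in the frame of gate between 0.016 and 0.15 m and x of cap1 in the frame of gate between -0.012 and 0.012 m) or (y of cap2 in the frame of gate between 0.016 and 0.15 m and x of cap2 in the frame of gate between -0.012 and 0.012 m) or (y of cap3 in the frame of gate between 0.016 and 0.15 m and x of cap3 in the frame of gate between -0.012 and 0.012 m))), for 0.2 s.
2. then a second cap is past the gate as well ((((y of cap1 in the frame of gate between 0.016 and 0.15 m and x of cap1 in the frame of gate between -0.012 and 0.012 m) and (y of cap2 in the frame of gate between 0.016 and 0.15 m and x of cap2 in the frame of gate between -0.012 and 0.012 m)) or ((y of cap1 in the frame of gate between 0.016 and 0.15 m and x of cap1 in the frame of gate between -0.012 and 0.012 m) and (y of cap3 in the frame of gate between 0.016 and 0.15 m and x of cap3 in the frame of gate between -0.012 and 0.012 m)) or ((y of cap2 in the frame of gate between 0.016 and 0.15 m and x of cap2 in the frame of gate between -0.012 and 0.012 m) and (y of cap3 in the frame of gate between 0.016 and 0.15 m and x of cap3 in the frame of gate between -0.012 and 0.012 m)))), for 0.2 s.
3. then the third (y of cap1 in the frame of gate between 0.016 and 0.15 m and x of cap1 in the frame of gate between -0.012 and 0.012 m and y of cap2 in the frame of gate between 0.016 and 0.15 m and x of cap2 in the frame of gate between -0.012 and 0.012 m and y of cap3 in the frame of gate between 0.016 and 0.15 m and x of cap3 in the frame of gate between -0.012 and 0.012 m), for 0.2 s.
At the end, for the whole second after the job is handed in: All three caps lie flat (within 0.12 rad) and still in the slot, each with its centre at least 16 mm past the gate and within 12 mm of the slot's middle line, on the deck (within 4 mm); every bystander within 15 mm of where it started (all of step 3 and z of cap1 in the frame of gate between -0.003 and 0.004 m and angle between each of cap1, cap2, cap3's own z axis and vertical below 0.12 rad and linear speed of each of cap1, cap2, cap3 below 0.01 m/s and z of cap2 in the frame of gate between -0.003 and 0.004 m and z of cap3 in the frame of gate between -0.003 and 0.004 m and distance of each of wide_lid, jar, weight, block, cup, spatula, bottle from where it was at the start of the episode below 0.015 m); the robot touches nothing.
It fails at once if a cap is lifted: its underside more than 6 mm above the tray's deck (z of any of cap1, cap2, cap3 in the frame of gate above 0.006 m).
It fails at once if a cap is pinched or pressed with more than 15 N by the fingers (contact force between the fingers and cap1 above 15 N or contact force between the fingers and cap2 above 15 N or contact force between the fingers and cap3 above 15 N).
It fails at once if a bystander is knocked: moved more than 15 mm (distance of any of wide_lid, jar, weight, block, cup, spatula, bottle from where it was at the start of the episode above 0.015 m).
It also fails if it takes over 67 s, if anything falls off the work surface, if the arm or the gripper's body presses on something with over 40 N, if the wrist force passes 120 N, or if a joint passes its speed limit or range.

## Working session

There is one attempt and no reset: what is moved stays moved. The work goes in short steps, each a Python script; the robot and the scene stay as the last script left them, time stands still between calls to the robot, and variables do not carry over. Pictures are saved under pics/ and viewed, about 8 in all and at most 12, crops included, and the job is handed in when it is done.

```bash
ls; mkdir -p pics
python3 - <<'E'
from rig import *
import cv2,numpy as np
np.set_printoptions(precision=4,suppress=True)
for c in ["top","side"]:
    p,d=grab_frame(c); cv2.imwrite(f"pics/{c}0.png",p[:,:,::-1]); np.savez(f"{c}0.npz",p=p,d=d)
    k=calibration(c); print(c,k)
    for q in ["gate","slot_end","tray","cap1","wide_lid","jar","weight"]:
        try: print(q,[(np.round(r["at"],3),round(r["score"],2)) for r in place_of(q,c)])
        except Exception as e: print(q,e)
o=get_obs(); print(o)
E
```

```text
pics
top {'K': array([[514.4558,   0.    , 318.8179],
       [  0.    , 514.4558, 196.5946],
       [  0.    ,   0.    ,   1.    ]]), 'pose': array([[-0.0117,  0.996 , -0.0891,  0.4002],
       [-0.9998, -0.0131, -0.015 , -0.0062],
       [-0.0161,  0.0889,  0.9959,  1.3405],
       [ 0.    ,  0.    ,  0.    ,  1.    ]])}
gate [(array([0.552, 0.091, 0.011]), 0.94)]
slot_end [(array([0.53 , 0.243, 0.007]), 0.63)]
tray [(array([0.556, 0.034, 0.002]), 0.74)]
cap1 [(array([ 0.57 , -0.018,  0.012]), 0.75), (array([ 0.477, -0.063,  0.01 ]), 0.71), (array([ 0.559, -0.239, -0.001]), 0.7), (array([ 0.339, -0.045,  0.   ]), 0.63), (array([ 0.573, -0.118,  0.013]), 0.55)]
wide_lid [(array([ 0.648, -0.05 ,  0.013]), 0.7)]
jar [(array([0.434, 0.018, 0.006]), 0.58), (array([ 0.651, -0.049,  0.011]), 0.47)]
weight [(array([0.676, 0.05 , 0.01 ]), 0.45)]
side {'K': array([[454.275 ,   0.    , 318.7225],
       [  0.    , 454.275 , 203.1707],
       [  0.    ,   0.    ,   1.    ]]), 'pose': array([[-0.9716,  0.1011, -0.214 ,  0.2711],
       [-0.2362, -0.4707,  0.8501,  0.9962],
       [-0.0148,  0.87
[... 409 characters left out ...]
0.54), (array([ 0.572, -0.02 ,  0.014]), 0.44)]
wide_lid [(array([ 0.654, -0.051,  0.014]), 0.63)]
jar [(array([0.434, 0.017, 0.01 ]), 0.78)]
weight [(array([0.675, 0.05 , 0.012]), 0.48)]
{'clock': 0.8, 'joint_pos': array([-1.1209,  0.321 , -0.0701,  1.4505,  0.0226,  1.3708, -0.0569]), 'dq': array([ 0.0006, -0.0002, -0.0004,  0.001 , -0.0024,  0.0019,  0.0014]), 'joint_efforts': array([ -0.0003, -49.1038,  -0.4033, -31.2754,  -0.0635,   0.0336,
         0.    ]), 'position': array([0.2744, 0.5893, 0.2226]), 'eef_rot': array([0.    , 0.2162, 0.9764, 0.0001]), 'wrist_force': array([ 0.7426, -0.0698,  0.6044]), 'moment': array([ 0.0269, -0.0386,  0.0173]), 'gripper_width': 0.08715754905215045}
```

```bash
python3 -c "
import cv2
i=cv2.imread('pics/top0.png')[60:340,140:540]
cv2.imwrite('pics/t0.png',cv2.resize(i,(800,560)))"
```

```text
(no output)
```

View pics/t0.png

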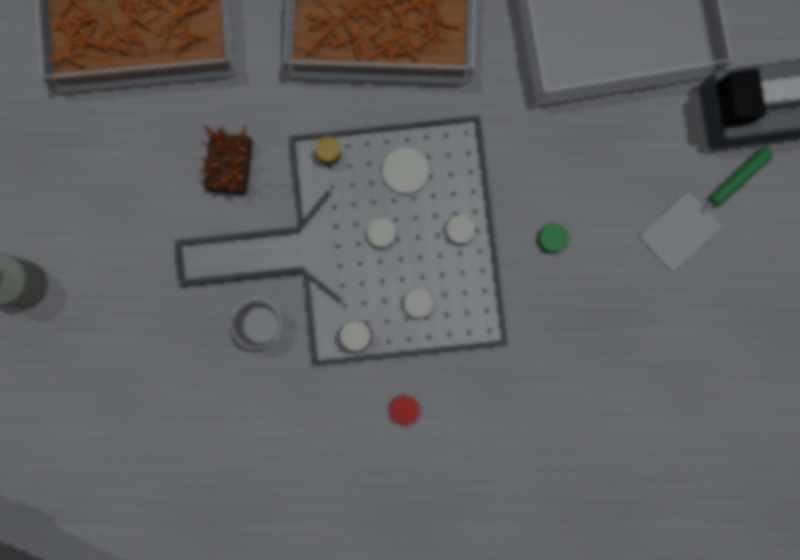

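View pics/side0.png

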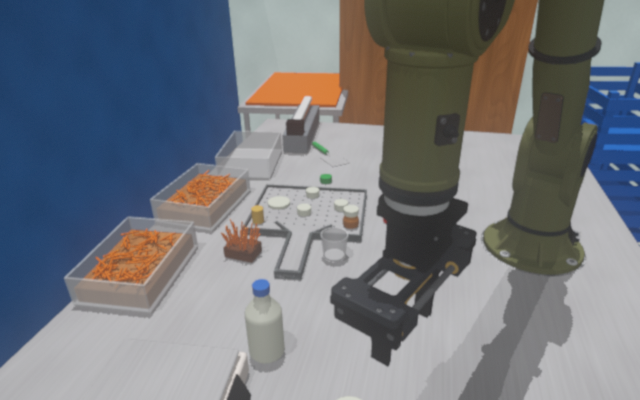

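The top view shows the caps at crop px (381,233), (460,229) and (418,303). The jar is at (355,336), the weight at (328,150) and the lid at (405,170). The slot runs left from about (303,250) to (180,263). In the side view the slot points toward the camera and the arm doesn't block the tray.

Next I'll fit the tray pose and the cap centres in both cameras.

```bash
cat > h.py <<'E'
import numpy as np, cv2
from scipy.optimize import minimize
from rig import *
np.set_printoptions(precision=4,suppress=True)
def project(c,P):
    k=calibration(c); T=np.linalg.inv(k["pose"]); q=P@T[:3,:3].T+T[:3,3]
    return np.c_[k["K"][0,0]*q[:,0]/-q[:,2]+k["K"][0,2], k["K"][1,1]*-q[:,1]/-q[:,2]+k["K"][1,2]]
def onplane(c,uv,z):
    k=calibration(c); K=k["K"]; uv=np.atleast_2d(uv).astype(float)
    r=np.c_[(uv[:,0]-K[0,2])/K[0,0],-(uv[:,1]-K[1,2])/K[1,1],-np.ones(len(uv))]@k["pose"][:3,:3].T
    o=k["pose"][:3,3]; return o+r*((z-o[2])/r[:,2])[:,None]
def g2w(G,p):   # gate frame (m) -> world xy ; G=(x,y,yaw)
    c,s=np.cos(G[2]),np.sin(G[2]); return np.array(G[:2])+np.asarray(p)@np.array([[c,s],[-s,c]])
def w2g(G,p):
    c,s=np.cos(G[2]),np.sin(G[2]); return (np.asarray(p)-np.array(G[:2]))@np.array([[c,-s],[s,c]])
def seg(a,b,n=60): return np.linspace(a,b,n)
def fit_tray(c,img,G0):
    g=cv2.GaussianBlur(cv2.cvtColor(img,cv2.COLOR_RGB2GRAY),(0,0),1).astype(np.float32)
    L=np.vstack([seg((s*.026,.0),(s*.026,.159)) for s in(1,-1)]+[seg((-.026,.159),(.026,.159),30)]+
      [seg((s*.065,-.035),(s*.026,.002),30) for s in(1,-1)]+[seg((s*.153,-.25),(s*.153,0),80) for s in(1,-1)]+
      [seg((-.153,-.253),(.153,-.253),90)])
    def f(G):
        uv=project(c,np.c_[g2w(G,L),np.full(len(L),.019)]).astype(np.float32)
        return float(cv2.remap(g,uv[:,:1],uv[:,1:],cv2.INTER_LINEAR).mean())
    b=min((minimize(f,np.array(G0)+[dx,dy,0],method="Nelder-Mead",options=dict(initial_simplex=np.array(G0)+[dx,dy,0]+np.array([[0,0,0],[.006,0,0],[0,.006,0],[0,0,.03]]))) for dx in(-.006,0,.006) for dy in(-.006,0,.006)),key=lambda r:r.fun)
    return b.x,b.fun
def caps(c,img,G,thr=None):
    """centres (gate frame, mm) of white round blobs, seen at cap-top height"""
    hsv=cv2.cvtColor(img,cv2.COLOR_RGB2HSV); out=[]
    poly=project(c,np.c_[g2w(G,[(-.15,-.25),(.15,-.25),(.15,0),(.022,0),(.022,.155),(-.022,.155),(-.022,0),(-.15,0)]),np.full(8,.025)])
    m=np.zeros(img.shape[:2],np.uint8); cv2.fillPoly(m,[poly.astype(np.int32)],255)
    # white caps: brighter than deck and less blue
    b=img.astype(int); w=((b[:,:,0]-b[:,:,2]>WARM)&(b[:,:,1]>THR[c])).astype(np.uint8)*255&m
    n,lab,st,ce=cv2.connectedComponentsWithStats(w)
    for i in range(1,n):
        if st[i,4]>25:
            ys,xs=np.nonzero(lab==i); P=w2g(G,onplane(c,np.c_[xs,ys],.032)[:,:2])*1e3
            (x,y),r=cv2.minEnclosingCircle(P.astype(np.float32)); out.append((round(x,1),round(y,1),round(r,1),int(st[i,4])))
    return out
THR={"top":130,"side":130}; WARM=5
E
python3 - <<'E'
from h import *
for c in["top","side"]:
    p=np.load(c+"0.npz")["p"]; G,f=fit_tray(c,p,(.5505,.09,.124)); print(c,G,f)
    P=np.array([(.572,-.019,.032),(.5735,-.119,.032),(.4775,-.063,.032),(.65,-.05,.022)])
    for u,v in project(c,P).astype(int): print((u,v),p[v,u],end=" ")
    u,v=project(c,np.array([(.53,-.06,.012)]))[0].astype(int); print("deck",p[v,u]); print(caps(c,p,G))
E
```

```text
top [0.5478 0.0913 0.0802] 76.2405776977539
(np.int64(331), np.int64(175)) [137 139 135] (np.int64(370), np.int64(174)) [137 139 136] (np.int64(349), np.int64(211)) [137 139 136] (np.int64(342), np.int64(145)) [136 139 134] deck [118 120 123]
[]
side [0.5466 0.0999 0.1207] 132.11302185058594
(np.int64(302), np.int64(205)) [210 212 202] (np.int64(311), np.int64(188)) [208 210 200] (np.int64(340), np.int64(201)) [211 213 203] (np.int64(278), np.int64(200)) [211 212 203] deck [180 180 182]
[(-6.0, -203.2, 31.0, 104), (78.4, -134.5, 33.7, 207), (-103.1, -106.1, 63.6, 265), (121.2, -88.5, 35.3, 101), (5.1, -102.2, 29.9, 126), (114.0, -20.4, 26.0, 52)]
```

```bash
sed -i 's/^THR=.*/THR={"top":127,"side":195}; WARM={"top":-2,"side":3}/; s/>WARM)/>=WARM[c])/' h.py
sed -i 's/\[seg((s\*.153,-.25).*for s in(1,-1)\]+$/[seg((s*W,-.25),(s*W,0),80) for s in(1,-1)]+/; s/\[seg((-.153,-.253),(.153,-.253),90)\])/[seg((-W,-.25-W+.15),(W,-.25-W+.15),90)])/; s/def fit_tray(c,img,G0):/def fit_tray(c,img,G0,W=.153):/' h.py
python3 - <<'E'
from h import *
ims=[]
for c,r in[("top",(80,260,220,400)),("side",(170,290,230,390))]:
    p=np.load(c+"0.npz")["p"]
    for W in(.147,.150,.153):
        G,f=fit_tray(c,p,(.548,.092,.09),W); print(c,W,G,f)
        if W==.147 or f<best[1]: best=(G,f)
    G=best[0]; print(caps(c,p,G)); print(w2g(G,np.array([(.552,.091),(.530,.243)])))
    S=4; v0,v1,u0,u1=r; im=cv2.resize(p[v0:v1,u0:u1,::-1],None,fx=S,fy=S,interpolation=cv2.INTER_CUBIC)
    for l in [[(-.022,0),(-.022,.155),(.022,.155),(.022,0)],[(-.15,0),(-.15,-.25),(.15,-.25),(.15,0),(-.15,0)],[(.065,-.035),(.022,0)],[(-.065,-.035),(-.022,0)]]:
        uv=project(c,np.c_[g2w(G,np.array(l)),np.full(len(l),.020)]); cv2.polylines(im,[((uv-[u0,v0]+.5)*S).astype(np.int32)],False,(0,0,255),1)
    ims.append(im)
h=min(i.shape[0] for i in ims)
cv2.imwrite("pics/o1.png",ims[0]); cv2.imwrite("pics/o2.png",ims[1])
E
```

```text
Traceback (most recent call last):
  File "h.py", line 25, in fit_tray
    b=min((minimize(f,np.array(G0)+[dx,dy,0],method="Nelder-Mead",options=dict(initial_simplex=np.array(G0)+[dx,dy,0]+np.array([[0,0,0],[.006,0,0],[0,.006,0],[0,0,.03]]))) for dx in(-.006,0,.006) for dy in(-.006,0,.006)),key=lambda r:r.fun)
  File "h.py", line 25, in <genexpr>
    b=min((minimize(f,np.array(G0)+[dx,dy,0],method="Nelder-Mead",options=dict(initial_simplex=np.array(G0)+[dx,dy,0]+np.array([[0,0,0],[.006,0,0],[0,.006,0],[0,0,.03]]))) for dx in(-.006,0,.006) for dy in(-.006,0,.006)),key=lambda r:r.fun)
           ~~~~~~~~^^^^^^^^^^^^^^^^^^^^^^^^^^^^^^^^^^^^^^^^^^^^^^^^^^^^^^^^^^^^^^^^^^^^^^^^^^^^^^^^^^^^^^^^^^^^^^^^^^^^^^^^^^^^^^^^^^^^^^^^^^^^^^^^^^^^^^^^^^^^^^^^^^^^^^^^
  File "h.py", line 23, in f
    uv=project(c,np.c_[g2w(G,L),np.full(len(L),.019)]).astype(np.float32)
       ~~~~~~~^^^^^^^^^^^^^^^^^^^^^^^^^^^^^^^^^^^^^^^^
  File "h.py", line 6, in project
    k=calibration(c); T=np.linalg.inv(k["pose"]); q=P@T[:3,:3].T+T[:3,3]
ValueError: time passes only in moves, steps and waits
```

```bash
sed -i 's/^np.set_print/import functools; calibration=functools.cache(calibration)\nnp.set_print/' h.py
cat > o.py <<'E'
from h import *
def overlay(c,p,G,r,name,S=4):
    v0,v1,u0,u1=r; im=cv2.resize(p[v0:v1,u0:u1,::-1],None,fx=S,fy=S,interpolation=cv2.INTER_CUBIC)
    for l in [[(-.022,0),(-.022,.155),(.022,.155),(.022,0)],[(-.15,0),(-.15,-.25),(.15,-.25),(.15,0),(-.15,0)],[(.065,-.035),(.022,0)],[(-.065,-.035),(-.022,0)]]:
        uv=project(c,np.c_[g2w(G,np.array(l)),np.full(len(l),.020)]); cv2.polylines(im,[((uv-[u0,v0]+.5)*S).astype(np.int32)],False,(0,0,255),1)
    cv2.imwrite(name,im)
R={"top":(110,250,220,410),"side":(175,285,230,390)}
E
python3 - <<'E'
from o import *
for c in["top","side"]:
    p=np.load(c+"0.npz")["p"]
    for W in(.147,.150,.153):
        G,f=fit_tray(c,p,(.548,.092,.09),W); print(c,W,G,f)
        if W==.147 or f<best[1]: best=(G,f)
    G=best[0]; print(caps(c,p,G)); print(w2g(G,np.array([(.552,.091),(.530,.243)])))
    overlay(c,p,G,R[c],f"pics/o_{c}.png")
E
```

```text
top 0.147 [0.5499 0.0874 0.0963] 66.89659118652344
top 0.15 [0.5497 0.0893 0.0964] 70.18822479248047
top 0.153 [0.5478 0.0913 0.08  ] 76.23707580566406
[(87.7, -145.6, 28.8, 391), (4.9, -207.5, 17.6, 143), (11.3, -106.0, 17.0, 140), (-83.4, -142.9, 17.3, 145), (-117.0, -58.2, 17.3, 145)]
[[ 0.0024  0.0034]
 [-0.0048  0.1568]]
side 0.147 [0.545  0.0954 0.0999] 122.269287109375
side 0.15 [0.5451 0.097  0.1028] 126.56342315673828
side 0.153 [0.5466 0.0997 0.1206] 132.11183166503906
[(3.7, -214.4, 15.4, 44), (84.7, -138.1, 29.4, 175), (-83.3, -151.3, 18.5, 69), (11.4, -114.3, 17.9, 70), (-114.3, -119.7, 18.9, 78)]
[[ 0.0065 -0.0051]
 [-0.0002  0.1484]]
```

View pics/o_top.png

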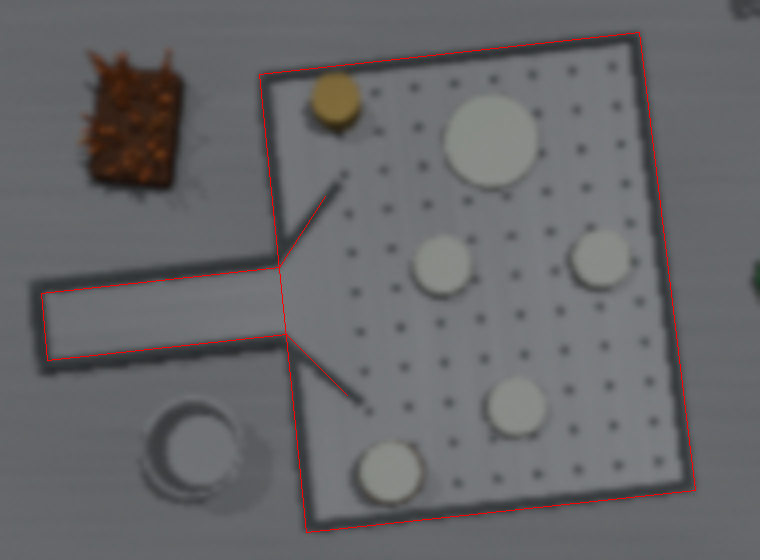

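View pics/o_side.png

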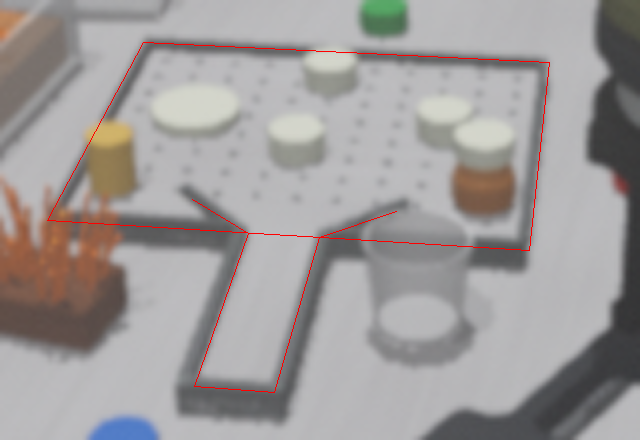

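The top overlay matches the fences closely. The side fit reads about 8 mm off in y, so I'll correct its frame to match the cap positions from the top camera. Now I'll push cap A, first aligning it and then checking.

```bash
cat > m.py <<'E'
from o import *
from scipy.spatial.transform import Rotation as Rn
G=(.5485,.0885,.0965)
GC={"top":np.array([.5499,.0874,.0963]),"side":np.array([.5458,.0874,.0985])}
H=.0095; R0=.019; Z=.0225
def quat(ang):  # ang: push heading in gate frame, rad from +y toward -x
    a=ang+G[2]+np.pi/2; x=np.array([np.cos(a),np.sin(a),0]); z=np.array([0,0,-1.])
    q=Rn.from_matrix(np.c_[x,np.cross(z,x),z]).as_quat(); return q[[3,0,1,2]]
def tp(p,z): return [*g2w(G,np.array(p)/1e3),z]
def head(a,b): d=np.subtract(b,a); return np.arctan2(-d[0],d[1]),d/np.linalg.norm(d)
def push(a,b,gap=7,speed=.06,ptp=False,zt=.06,back=8):
    """push cap from a to b (gate frame, mm), then back off and rise"""
    ang,u=head(a,b); q=quat(ang); s=np.array(a)-u*(28.5+gap); e=np.array(b)-u*28.5
    if ptp: move_ptp(tp(s,zt),q)
    else: servo_line(tp(s,zt),.2,q)
    servo_line(tp(s,Z),.12); servo_line(tp(e,Z),speed)
    print("push end",w2g(G,get_obs()["position"][:2])*1e3,"F",get_obs()["wrist_force"])
    servo_line(tp(e-u*back,Z),.1); servo_line(tp(e-u*back,zt),.2)
def look(cs=("top","side"),save=None):
    for c in cs:
        p,_=grab_frame(c); print(c,[x for x in caps(c,p,GC[c])])
        if save: overlay(c,p,GC[c],R[c],f"pics/{save}_{c}.png")
    print("t",get_obs()["clock"])
E
python3 - <<'E'
from m import *
A=(11,-106)
print(inverse_kinematics(tp((18,-140),.2),quat(head(A,(0,-50))[0])))
close_gripper(); print(get_obs()["gripper_width"],get_obs()["clock"])
move_ptp(tp((18,-140),.2),quat(head(A,(0,-50))[0])); print(get_obs()["clock"],get_obs()["position"])
push(A,(0,-50)); look(save="a1")
E
```

```text
[-0.4799  0.2064  0.5966  1.6774 -0.12    1.2946  0.4301]
0.0006406226790522961 2.325
4.8333 [ 0.5802 -0.0475  0.1999]
push end [  5.5143 -78.4895] F [-0.3793  0.9074 -0.359 ]
top [(84.5, -162.1, 23.6, 91), (4.8, -208.2, 18.9, 158), (-84.8, -144.1, 17.3, 138)]
side []
t 8.05
```

View pics/a1_side.png

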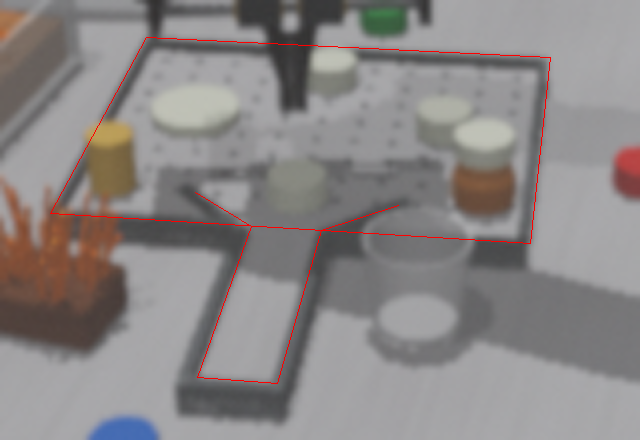

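The side view shows cap A at crop (297,170), moved toward the gate, but it sits in the arm's shadow and my threshold missed it. I'll switch to a colour-ratio mask.

```bash
python3 - <<'E'
s=open('h.py').read()
i=s.index("    b=img.astype(int)"); j=s.index("    n,lab,st,ce")
s=s[:i]+"""    b=cv2.GaussianBlur(img,(0,0),.6).astype(float)+1; q=b[:,:,2]/b[:,:,0]
    w=((q<QT[c])&(q>.9)).astype(np.uint8)*255&m
    w=cv2.morphologyEx(w,cv2.MORPH_OPEN,np.ones((3,3),np.uint8))
"""+s[j:]
s+='QT={"top":1.012,"side":.985}\n'
open('h.py','w').write(s)
E
python3 - <<'E'
from m import *
for c in("top","side"): print(c,caps(c,np.load(c+"0.npz")["p"],GC[c]))
look()
for c in("top","side"): print([(w2g(G,r["at"][:2])*1e3,r["score"]) for r in place_of("cap1",c)])
E
```

```text
top [(86.3, -145.4, 30.6, 434), (10.4, -105.1, 19.4, 177), (2.5, -206.8, 19.3, 169), (-85.3, -141.4, 18.5, 165), (-118.7, -58.6, 22.4, 240)]
side [(1.7, -188.8, 34.9, 136), (83.6, -121.1, 37.5, 244), (-103.6, -116.4, 49.4, 285), (11.8, -89.2, 35.1, 161)]
top [(83.6, -158.1, 25.1, 127), (2.5, -206.3, 18.8, 167), (-85.2, -142.1, 19.0, 165)]
side [(1.7, -188.6, 35.1, 148), (79.9, -122.7, 38.0, 250), (-100.9, -116.1, 50.8, 298), (-3.0, -30.0, 32.7, 198)]
t 8.15
[(array([ -24.7927, -324.6215]), 0.67), (array([-219.0024, -111.9198]), 0.66), (array([ -87.8194, -145.4151]), 0.49), (array([   1.6353, -208.3268]), 0.48)]
[(array([ -86.7244, -142.4066]), 0.71), (array([  2.2976, -49.9538]), 0.69), (array([   2.1555, -206.0664]), 0.65), (array([ -23.7012, -329.9515]), 0.58), (array([-220.5628, -109.3575]), 0.47)]
```

Run:
```python
from m import *
g=GC["side"]
for p in [(11,-106),(0,-50),(2,-50),(-3,-50)]:
    for z in(.012,.032): print(p,z,(project("side",np.array([[*g2w(g,np.array(p)/1e3),z]]))[0]-[230,175]+.5)*4)
```

```text
(11, -106) 0.012 [298.217  153.0988]
(11, -106) 0.032 [297.3025 127.0236]
(0, -50) 0.012 [300.4948 197.38  ]
(0, -50) 0.032 [299.5597 170.5471]
(2, -50) 0.012 [297.4248 197.1927]
(2, -50) 0.032 [296.4645 170.3642]
(-3, -50) 0.012 [305.1022 197.6611]
(-3, -50) 0.032 [304.2052 170.8215]
```

Projecting back, cap A is at about (1.5, −50) mm in the gate frame, nearly centred. I'll push it in and then take cap B to the centre line.

Run:
```python
from m import *
push((1.5,-50),(0,118)); 
p,_=grab_frame("side"); overlay("side",p,GC["side"],R["side"],"pics/a2.png")
print([(w2g(G,r["at"][:2])*1e3,r["score"]) for r in place_of("cap1","side")],get_obs()["clock"])
```

```text
push end [ 0.2739 89.3764] F [-0.5047 -0.1637 -0.1517]
[(array([ -22.1696, -329.6979]), 0.65), (array([-215.1912, -111.9873]), 0.64), (array([  5.5513, 116.5072]), 0.57), (array([ -84.0755, -143.0649]), 0.44)] 12.8083
```

View pics/a2.png

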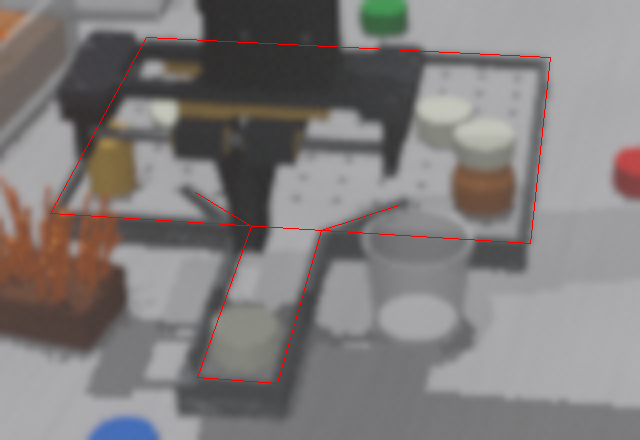

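Cap A is in the slot, at crop (243,330), about y = 118 mm, and nothing else has moved. Now cap B.

Run:
```python
from m import *
push((-84.5,-142.5),(0,-58),zt=.07)
servo_line(tp((-60,-160),.07),.25)
p,_=grab_frame("side"); overlay("side",p,GC["side"],R["side"],"pics/b1.png")
print([(w2g(G,r["at"][:2])*1e3,r["score"]) for r in place_of("cap1","side")],get_obs()["clock"])
```

```text
push end [-20.2595 -78.3185] F [-0.5195  0.0648  0.2494]
[(array([  1.6662, 114.7734]), 0.7), (array([ -1.045, -56.462]), 0.62), (array([-217.3456, -110.3722]), 0.61), (array([ -24.3819, -328.68  ]), 0.54)] 18.3417
```

View pics/b1.png

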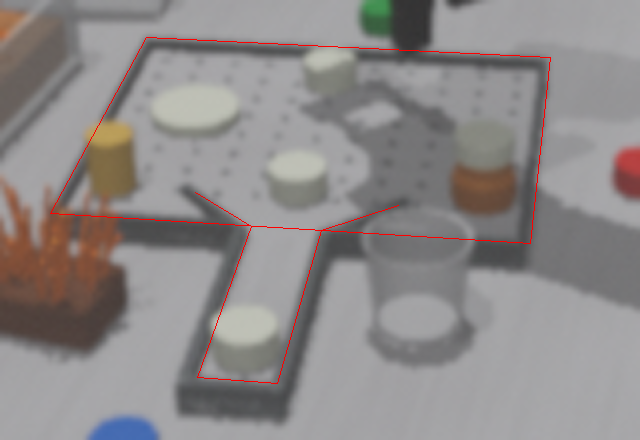

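Cap B's top is at crop (298,165), about (+1, −57) mm, so it's centred. I'll push it in, then bring cap C up to the gate.

Run:
```python
from m import *
push((1,-57),(0,75))
servo_line(tp((30,-150),.07),.25)
push((3,-207),(0,-58),zt=.07)
servo_line(tp((-60,-160),.07),.25)
p,_=grab_frame("side"); overlay("side",p,GC["side"],R["side"],"pics/c1.png")
print([(w2g(G,r["at"][:2])*1e3,r["score"]) for r in place_of("cap1","side")],get_obs()["clock"])
```

```text
push end [ 0.2171 46.2987] F [0.5447 0.4913 0.0672]
push end [  0.5452 -86.6646] F [ 0.2982  0.4455 -0.1659]
[(array([-213.3674, -109.7526]), 0.76), (array([  1.713 , -60.1449]), 0.68), (array([ -24.6451, -327.248 ]), 0.59), (array([  1.6148, 115.2808]), 0.47), (array([ 0.5671, 75.3961]), 0.43), (array([-120.5802,  -59.3582]), 0.35), (array([  5.1359, -53.8454]), 0.33)] 28.9
```

View pics/c1.png

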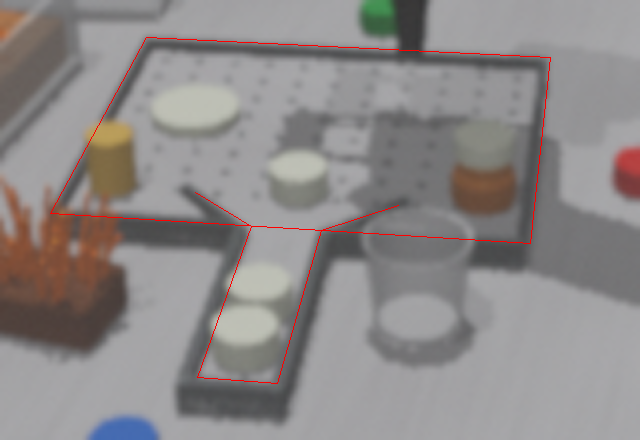

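Cap B is in the slot at crop (258,285), and cap C is at (298,165), about (+1, −58) mm. Now I'll push C in, move clear and check.

Run:
```python
from m import *
push((1,-58),(0,34))
servo_line(tp((-60,-160),.12),.25); sleep(.3)
p,_=grab_frame("side"); overlay("side",p,GC["side"],R["side"],"pics/d1.png")
print([(w2g(G,r["at"][:2])*1e3,r["score"]) for r in place_of("cap1","side")],get_obs()["clock"])
for q in("wide_lid","jar","weight"): print(q,[np.round(r["at"],3) for r in place_of(q,"side")][:1])
```

```text
push end [0.2923 5.1618] F [ 0.1318 -0.073  -0.0891]
[(array([-0.8745, 78.1478]), 0.69), (array([  1.5441, 112.4745]), 0.68), (array([-1.1678, 35.6785]), 0.49), (array([ -21.3509, -330.5809]), 0.49), (array([-217.3134, -107.9641]), 0.43)] 33.6333
wide_lid [array([ 0.66 , -0.046,  0.017])]
jar [array([0.436, 0.017, 0.011])]
weight [array([0.673, 0.047, 0.01 ])]
```

View pics/d1.png

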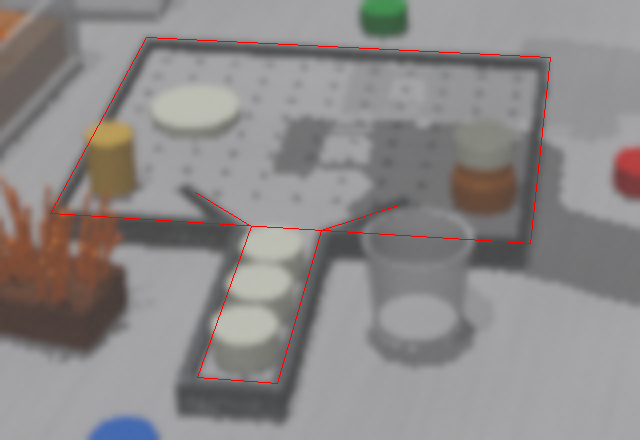

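All three caps lie flat in the slot, with tops at crop (272,244), (259,285) and (245,327). The lid, weight, jar, block and cup are at the same pixels as before.

```bash
python3 -c "
from rig import *
sign_off()"
```

```text
the job is handed in; nothing more can be done
```

All three white caps are in the slot past the gate, and I handed the job in at about 34 s of the 67 s allowed. I pushed them one at a time with the closed fingers, lining each up on the slot's centre line before sending it through.

- **Caps:** The last side picture shows all three lying flat. The detector put their centres about 36, 78 and 112 mm past the gate (16 mm needed) and within about 2 mm of the slot's middle line.
- **Forces:** Wrist force read about 1 N or less at the end of every push. I did not monitor it during the pushes.
- **Bystanders:** The lid, jar, weight, block and cup sit at the same pixels as in the first side view. I did not re-check the spatula or bottle, but the arm was not moved near the spatula and crossed the bottle's side only once, high up on the first move.

Some checks disagreed:
- **Tray fit:** The side camera's automatic fit was about 8 mm off along the slot, so I corrected it to match the top camera.
- **Cap detection:** My colour-based cap finder failed in the arm's shadow. After that I used the pictures and the detection network.
- **Lid position:** The final detection put the lid about 7 mm from its first reading, but the picture showed no movement, so I treated it as detection error.

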